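# Load the filtration manifold and set the pump dial

## Task

Get the three-place filtration manifold ready for the run: for each funnel standing in the wire rack, pull the blanking stopper out of one cup and put it in the white dish, and stand the funnel upright in that cup with its tapered stopper fully home; a cup that gets no funnel keeps its blanking stopper fully home. With the manifold loaded and airtight, and not before, turn the suction dial on top of the vacuum pump clockwise from off by one click for each funnel, and let go of everything, leaving the other things on the bench alone.

Things in the scene. Friction and masses are not known exactly. Their poses are not given: they have to be found in the camera images.
- manifold: stainless filtration manifold, fixed: a level tube 44 mm thick, 360 mm long along its y axis, its top 67 mm up, with three tapered cups in a row 120 mm apart. A funnel or stopper fully home has its foot level with the cup's bottom, 80 mm above the bench, and its flange 2 mm above the cup's rim; let go upright in the cup, it goes home by its own weight. Origin on the bench under the middle cup.
- cup0 (a point): cup 0 of the manifold (at y -120 mm in the manifold's frame): the centre of its open bottom, 80 mm above the bench, where the centre of a part's foot comes when fully home. The cup is a steel cone 24 mm deep, inside diameter 41 mm at the mouth and 30 mm at the bottom, outside 51 mm at the mouth; it matches the tapers of the funnels and stoppers.
- cup1 (a point): cup 1 of the manifold (the middle one in the manifold's frame): the centre of its open bottom, 80 mm above the bench, where the centre of a part's foot comes when fully home. The cup is a steel cone 24 mm deep, inside diameter 41 mm at the mouth and 30 mm at the bottom, outside 51 mm at the mouth; it matches the tapers of the funnels and stoppers.
- cup2 (a point): cup 2 of the manifold (at y +120 mm in the manifold's frame): the centre of its open bottom, 80 mm above the bench, where the centre of a part's foot comes when fully home. The cup is a steel cone 24 mm deep, inside diameter 41 mm at the mouth and 30 mm at the bottom, outside 51 mm at the mouth; it matches the tapers of the funnels and stoppers.
- funnel0: lidded filter funnel, 93 mm tall, about 140 g. Origin at the centre of its foot, z up to the lid. From the foot up: dark rubber taper, diameter 30 mm at the foot, 42 mm at 26 mm; white flange, diameter 56, to 37 mm; amber barrel, diameter 47, to 85 mm; white lid, diameter 48, fixed on. Stands in the rack at the start. Two or three are present; an absent one reads None.
- funnel1: lidded filter funnel, 93 mm tall, about 140 g. Origin at the centre of its foot, z up to the lid. From the foot up: dark rubber taper, diameter 30 mm at the foot, 42 mm at 26 mm; white flange, diameter 56, to 37 mm; amber barrel, diameter 47, to 85 mm; white lid, diameter 48, fixed on. Stands in the rack at the start. Two or three are present; an absent one reads None.
- funnel2: lidded filter funnel, 93 mm tall, about 140 g. Origin at the centre of its foot, z up to the lid. From the foot up: dark rubber taper, diameter 30 mm at the foot, 42 mm at 26 mm; white flange, diameter 56, to 37 mm; amber barrel, diameter 47, to 85 mm; white lid, diameter 48, fixed on. Stands in the rack at the start. Two or three are present; an absent one reads None.
- stopper0: blanking stopper, 60 mm tall, about 90 g. Origin at the centre of its foot, z up towards the knob, round about z. From the foot up: dark rubber taper, diameter 30 mm at the foot, 42 mm at 26 mm; rubber flange, diameter 50, to 31 mm; steel knob to hold it by, diameter 24, to 60 mm. At the start one sits in each cup.
- stopper1: blanking stopper, 60 mm tall, about 90 g. Origin at the centre of its foot, z up towards the knob, round about z. From the foot up: dark rubber taper, diameter 30 mm at the foot, 42 mm at 26 mm; rubber flange, diameter 50, to 31 mm; steel knob to hold it by, diameter 24, to 60 mm. At the start one sits in each cup.
- stopper2: blanking stopper, 60 mm tall, about 90 g. Origin at the centre of its foot, z up towards the knob, round about z. From the foot up: dark rubber taper, diameter 30 mm at the foot, 42 mm at 26 mm; rubber flange, diameter 50, to 31 mm; steel knob to hold it by, diameter 24, to 60 mm. At the start one sits in each cup.
- rack: loose wire rack, about 1 kg, with three cells in a row along its x axis, 72 mm apart (at x -72, 0 and +72 mm), in which the funnels stand on a steel floor 3 mm thick; outside 220 x 72 mm, its top wires 36 mm above the bench, each cell 64 to 68 mm wide. Origin at the centre of its underside.
- dish: white plastic dish for the stoppers, fixed, 110 mm along its x axis, 210 mm along its y axis, rim 28 mm high, walls and floor 4 mm thick, empty at the start. Origin at the centre of its underside, on the bench; x and y along its sides.
- pump: grey vacuum pump, fixed, 220 mm along its x axis, 150 mm along y, 130 mm high, with the suction dial on its top. Origin at the centre of its underside; x and y along its sides. The dial's axis is upright, 20 mm from the centre towards the pump's front (-x).
- dial_grip (a point): point on the dial's axis at the height to grip it, 168 mm above the bench, inside the dial's grip bar: a black bar 14 mm thick, 42 mm long and 34 mm high, its top 176 mm above the bench, on a round skirt 44 mm in diameter. Its axes turn with the dial: x along the bar, y across it.
- dial (a joint): suction dial of the pump, in rad: 0 is off (the bar along the pump's x axis, its white mark towards the front, -x), growing clockwise seen from above. It clicks into a detent every 0.42 rad: off and steps 1 to 5, with stops at both ends. It takes up to about 0.1 N m to turn from one step to the next; let go, it settles into the nearest step and stays there.
- burner: steel laboratory gas burner, 130 mm tall on a foot 84 mm in diameter, a bystander. Origin at the centre of its underside.
- petri: stack of four culture dishes, 90 mm in diameter and 60 mm high, a bystander. Origin at the centre of its underside.
- bottle: white plastic bottle, 72 mm in diameter and 150 mm tall, a bystander. Origin at the centre of its underside.
Not all that is in view belongs to the job. Leave any red or turquoise look-alike of the stopper1 alone.

How it is judged:
On the way, in this order (a step that is already met when the one before it is completed fails the run):
1. every funnel stands fully home in a cup, every other cup is closed by a stopper, the stoppers pulled out lie in the dish, and the dial is still at off ((distance between funnel0 and cup0 below 0.005 m or distance between funnel0 and cup1 below 0.005 m or distance between funnel0 and cup2 below 0.005 m) and (distance between funnel1 and cup0 below 0.005 m or distance between funnel1 and cup1 below 0.005 m or distance between funnel1 and cup2 below 0.005 m) and (distance between funnel2 and cup0 below 0.005 m or distance between funnel2 and cup1 below 0.005 m or distance between funnel2 and cup2 below 0.005 m) and angle between each of funnel0, funnel1, funnel2's own z axis and vertical below 0.07 rad and (distance between stopper0 and cup0 below 0.005 m or distance between stopper0 and cup1 below 0.005 m or distance between stopper0 and cup2 below 0.005 m or (x of stopper0 in the frame of dish between -0.055 and 0.055 m and y of stopper0 in the frame of dish between -0.105 and 0.105 m and height (world z) of stopper0 below 0.045 m)) and (distance between stopper1 and cup0 below 0.005 m or distance between stopper1 and cup1 below 0.005 m or distance between stopper1 and cup2 below 0.005 m or (x of stopper1 in the frame of dish between -0.055 and 0.055 m and y of stopper1 in the frame of dish between -0.105 and 0.105 m and height (world z) of stopper1 below 0.045 m)) and (distance between stopper2 and cup0 below 0.005 m or distance between stopper2 and cup1 below 0.005 m or distance between stopper2 and cup2 below 0.005 m or (x of stopper2 in the frame of dish between -0.055 and 0.055 m and y of stopper2 in the frame of dish between -0.105 and 0.105 m and height (world z) of stopper2 below 0.045 m)) and distance between any of funnel0, funnel1, funnel2, stopper0, stopper1, stopper2 and cup0 below 0.005 m and distance between any of funnel0, funnel1, funnel2, stopper0, stopper1, stopper2 and cup1 below 0.005 m and distance between any of funnel0, funnel1, funnel2, stopper0, stopper1, stopper2 and cup2 below 0.005 m and value of joint dial below 0.168 rad), for 0.2 s.
2. the dial stands in the step that equals the number of funnels ((distance between funnel0 and cup0 below 0.005 m or distance between funnel0 and cup1 below 0.005 m or distance between funnel0 and cup2 below 0.005 m) and (distance between funnel1 and cup0 below 0.005 m or distance between funnel1 and cup1 below 0.005 m or distance between funnel1 and cup2 below 0.005 m) and (distance between funnel2 and cup0 below 0.005 m or distance between funnel2 and cup1 below 0.005 m or distance between funnel2 and cup2 below 0.005 m) and angle between each of funnel0, funnel1, funnel2's own z axis and vertical below 0.07 rad and (distance between stopper0 and cup0 below 0.005 m or distance between stopper0 and cup1 below 0.005 m or distance between stopper0 and cup2 below 0.005 m or (x of stopper0 in the frame of dish between -0.055 and 0.055 m and y of stopper0 in the frame of dish between -0.105 and 0.105 m and height (world z) of stopper0 below 0.045 m)) and (distance between stopper1 and cup0 below 0.005 m or distance between stopper1 and cup1 below 0.005 m or distance between stopper1 and cup2 below 0.005 m or (x of stopper1 in the frame of dish between -0.055 and 0.055 m and y of stopper1 in the frame of dish between -0.105 and 0.105 m and height (world z) of stopper1 below 0.045 m)) and (distance between stopper2 and cup0 below 0.005 m or distance between stopper2 and cup1 below 0.005 m or distance between stopper2 and cup2 below 0.005 m or (x of stopper2 in the frame of dish between -0.055 and 0.055 m and y of stopper2 in the frame of dish between -0.105 and 0.105 m and height (world z) of stopper2 below 0.045 m)) and distance between any of funnel0, funnel1, funnel2, stopper0, stopper1, stopper2 and cup0 below 0.005 m and distance between any of funnel0, funnel1, funnel2, stopper0, stopper1, stopper2 and cup1 below 0.005 m and distance between any of funnel0, funnel1, funnel2, stopper0, stopper1, stopper2 and cup2 below 0.005 m and ((height (world z) of each of stopper0, stopper1, stopper2 below 0.045 m and value of joint dial between 1.134 and 1.386 rad) or (height (world z) of any of stopper0, stopper1, stopper2 above 0.06 m and value of joint dial between 0.714 and 0.966 rad))), for 0.2 s.
At the end, for the whole second after the job is handed in: every funnel stands in a cup, every other cup holds a stopper (foot within 5 mm of fully home, funnels within 4 degrees of upright), the other stoppers are in the dish, the dial is within 0.3 click of the step that equals the number of funnels; all at rest (all of step 2 and linear speed of each of funnel0, funnel1, funnel2, stopper0, stopper1, stopper2 below 0.02 m/s and velocity of joint dial between -0.1 and 0.1 rad/s); the robot touches nothing.
It fails at once if the burner is pushed more than 30 mm from its place or tipped over (distance of burner from where it was at the start of the episode above 0.03 m or angle between burner's own z axis and vertical above 0.5 rad).
It fails at once if the petri is pushed more than 30 mm from its place or tipped over (distance of petri from where it was at the start of the episode above 0.03 m or angle between petri's own z axis and vertical above 0.5 rad).
It fails at once if the bottle is pushed more than 30 mm from its place or tipped over (distance of bottle from where it was at the start of the episode above 0.03 m or angle between bottle's own z axis and vertical above 0.5 rad).
Of funnel0, funnel1, funnel2 only 2 to 3 are there at a start; the rules pass over those that are not, and their reading is None.
At some moment in a run one of rack may be knocked a few centimetres aside while the robot is not near it.
It also fails if it takes over 210 s, if anything falls off the work surface, if the arm or the gripper's body presses on something with over 40 N, if the wrist force passes 120 N, or if a joint passes its speed limit or range.

## Robot

A 7-joint arm with a two-finger parallel gripper is mounted at the origin on the work surface. World frame = base frame: x ahead of the robot, y to its left, z up, the work surface at z = 0. Lengths are in m, angles in rad, forces in N, time in s.
With the tool pointing down it reaches from about 0.425 to 0.925 m from the base axis. Payload 6.8 kg.
Tool frame: the origin (TCP) lies on the centre line of the jaws, within the pads' length; the fingertips stand 8 mm ahead of it and the grasp point (between the pads) lies 11 mm behind it (bot.tips_ahead is the distance from the TCP to the fingertips, in m); z points along the fingers, y is the line along which they close (so a half turn about z gives the same grasp; the last joint's range is limited). The gripper opens to 85 mm and grips with 20 to 120 N. Pads are 22 mm wide; open, the fingers measure 114 mm over their backs; the gripper's body (76 mm by 85 mm) begins 54 mm behind the grasp point. The pads swing forward as they close: fully open they stand 13 mm farther back than shut.
Start: joints at [1.157, 0.477, 0.022, 1.555, -0.011, 1.109, -0.083], TCP at [0.203, -0.644, 0.203] pointing down, gripper open.
Joint ranges: [-2.96, 2.96], [-0.34, 2.1], [-1.41, 1.46], [0.24, 2.44], [-1.37, 4.51], [0.17, 1.92], [-2.96, 2.96]. Speed limits (rad/s): [2.39, 2.39, 3.14, 3.14, 3.14, 3.14, 3.14].

## Interface

Orientations are given as a unit quaternion [w, x, y, z].
In Python, from station import bot gives the robot as it stands.
- The arm moves only by the tool send_rows, never from a script. Its argument "deltas" is text: rows parted by semicolons, each of 4 numbers parted by spaces: the shift along the tool's x, y, z in m, then the turn about the tool's z in degrees. In form: x y z spin; .... A call has 1 to 5 rows; each row is the pose to reach, as a shift and turn from the pose commanded when the call began, along the tool's axes at that moment; what a row does not reach only later rows make up. A row lasts 1/10 s, in which the tool goes at most 50 mm and 8.59 degrees, less where a joint would pass 70% of its speed; a pose out of reach is approached as far as the arm can. A call with a gripper value outside its range is refused whole. "claw" is the opening, from 0 (shut) to 1 (fully open), set as the call begins (left out, the last holds). The fingers move at their own pace and stop on an object; "force" is the grip in N (left out, the last holds). Time passes only in rows, so rows that repeat a pose let the fingers close. It gives the time, the measured TCP pose, the force, the opening and the grip force at its end, in the units of the state.
- bot.get_obs(): the state, without advancing time (a new reading comes with each control period).
- bot.read_camera(name): name is "scene" or "top" or "wrist"; returns a dict with "img" (480x640x3 uint8, red, green, blue), "depth" (480x640 float32, m along the optical axis (not along the pixel's ray), 0 where there is no reading), "fx", "fy", "cx", "cy" (pixels), "camera_from_world" (4x4, takes a point from world to camera coordinates). Camera axes: x right, y up, looking along -z (the intrinsics and any distortion apply to the point x, -y, -z); pixel columns grow to the right and rows downward; lengths in m; the calibration is good to about 2 mm. A picture is of the moment at which its call begins.
- bot.hand_in(): hands the job in; it is judged then, once.
Trained networks look in a picture, given as the dict that the camera call returned (one of the last four; its "shot" number tells which), for a name from the list of things; names that differ only in an ending like _2 or _b are one class to them, and where a whole thing is asked for, a point or a joint stands for the part that bears it (a point fixed in the world has none). Each returns a list of dicts, best first, with "confidence" (0 to 1); they miss things now and then, are a little off and sometimes report something else, mostly with a low value. They report only what shows in the picture. A call takes as long as a camera call. They do not tell look-alikes from the thing itself.
- bot.masks_of(picture, query): "mask" (480x640 bool, what is visible of it).
- bot.landmark_of(picture, query): "xyz" ([x, y, z] in m, in world coordinates, good to about 4 mm: a listed point, or the origin of a listed thing).
The state is a dict: "t": time; "q": joint angles; "joint_vel": joint speeds; "joint_torque": joint torques, N m; "eef_pos": TCP position; "tool_rot": TCP orientation; "contact_force": force on the tool from outside, world axes, zero at the start; "torque": the same for the moment, N m; "gripper_width": opening from 0.0 (shut) to 1.0 (fully open); "grasp_force": force on a finger pad.
Only numpy, scipy, OpenCV 4.12 (cv2) and the standard library are available. Lean on these libraries where they do the work, as an engineer would, in place of code of your own. Each camera call takes 0.05 s, during which the arm holds its last target. There are 200 camera calls.

## Working session

There is one attempt and no reset: what is moved stays moved. The work goes in short steps, Python scripts to look and compute and a tool call to move; the robot and the scene stay as the last step left them, time stands still between calls to the robot, and variables do not carry over. Pictures are saved under pics/ and viewed, at most 14 in all, crops included, and the job is handed in when it is done.

Besides the shell and the picture viewer there is one more tool, called after "Request:" by a JSON object that holds its "fn" and its "kwargs", one argument or row to a line. send_rows: Moves the arm, as the interface text tells. Its arguments: {"type":"object","properties":{"deltas":{"type":"string"},"claw":{"type":"number"},"force":{"type":"number"}},"required":["deltas"]}

```bash
mkdir -p pics
cat > h.py <<'E'
import numpy as np, cv2
from station import bot
def shot(n,save=None):
    p=bot.read_camera(n)
    if save: cv2.imwrite(f'pics/{save}.png',p['img'][:,:,::-1])
    return p
def cloud(p):
    v,u=np.mgrid[:480,:640]; d=p['depth']
    c=np.stack([(u-p['cx'])/p['fx']*d,-(v-p['cy'])/p['fy']*d,-d,np.ones_like(d)],-1)
    return (c@np.linalg.inv(p['camera_from_world']).T)[...,:3]
def px(p,w):
    c=p['camera_from_world']@np.r_[w,1]; return p['cx']+p['fx']*c[0]/-c[2], p['cy']-p['fy']*c[1]/-c[2]
def st():
    o=bot.get_obs(); print({k:np.round(o[k],3) for k in('t','eef_pos','tool_rot','contact_force','gripper_width','grasp_force')})
    return o
E
python3 - <<'E'
from h import *
st()
for n in('top','scene'):
    p=shot(n,n)
    for q in ['cup0','cup1','cup2','manifold','funnel0','stopper0','rack','dish','pump','dial_grip','burner','petri','bottle']:
        try:print(n,q,[(np.round(r['xyz'],3).tolist(),round(r['confidence'],2),np.round(px(p,r['xyz'])).tolist()) for r in bot.landmark_of(p,q)])
        except Exception as e: print(q,e)
E
```

```text
{'t': np.float64(0.0), 'eef_pos': array([ 0.203, -0.643,  0.202]), 'tool_rot': array([-0.001,  0.988,  0.152, -0.   ]), 'contact_force': array([0.326, 0.154, 0.17 ]), 'gripper_width': np.float64(0.998), 'grasp_force': np.float64(0.0)}
top cup0 [([0.661, 0.001, 0.078], 0.66, [328.0, 211.0]), ([0.671, 0.121, 0.078], 0.65, [272.0, 206.0]), ([0.67, 0.116, 0.078], 0.62, [274.0, 206.0]), ([0.652, -0.125, 0.078], 0.6, [388.0, 216.0]), ([0.708, 0.336, -0.002], 0.22, [183.0, 195.0])]
top cup1 [([0.661, 0.001, 0.078], 0.66, [328.0, 211.0]), ([0.671, 0.121, 0.078], 0.65, [272.0, 206.0]), ([0.67, 0.116, 0.078], 0.62, [274.0, 206.0]), ([0.652, -0.125, 0.078], 0.6, [388.0, 216.0]), ([0.708, 0.336, -0.002], 0.22, [183.0, 195.0])]
top cup2 [([0.661, 0.001, 0.078], 0.66, [328.0, 211.0]), ([0.671, 0.121, 0.078], 0.65, [272.0, 206.0]), ([0.67, 0.116, 0.078], 0.62, [274.0, 206.0]), ([0.652, -0.125, 0.078], 0.6, [388.0, 216.0]), ([0.708, 0.336, -0.002], 0.22, [183.0, 195.0])]
top manifold [([0.662, -0.002, -0.003], 0.7, [330.0, 217.0]), ([0.674, 0.118, 0.08], 0.6, [273.0, 205.0])]
top funnel0 [([0.456, 0
[... 2090 characters left out ...]
, -0.002, 0.08], 0.62, [314.0, 273.0]), ([0.711, 0.335, -0.001], 0.3, [459.0, 317.0])]
scene rack [([0.459, 0.269, 0.001], 0.64, [422.0, 231.0])]
scene dish [([0.484, 0.004, 0.002], 0.56, [321.0, 234.0]), ([0.654, -0.122, 0.08], 0.47, [262.0, 269.0]), ([0.529, 0.266, 0.002], 0.43, [423.0, 252.0])]
scene pump [([0.442, -0.312, 0.008], 0.84, [204.0, 216.0])]
scene dial_grip [([0.418, -0.309, 0.169], 0.84, [194.0, 166.0]), ([0.653, -0.124, 0.081], 0.53, [261.0, 268.0])]
scene burner [([0.681, -0.34, -0.001], 0.63, [174.0, 294.0]), ([0.385, 0.267, 0.005], 0.49, [420.0, 209.0])]
scene petri [([0.786, 0.009, 0.003], 0.74, [316.0, 340.0])]
scene bottle [([0.71, 0.339, -0.001], 0.7, [460.0, 317.0])]
```

View pics/top.png

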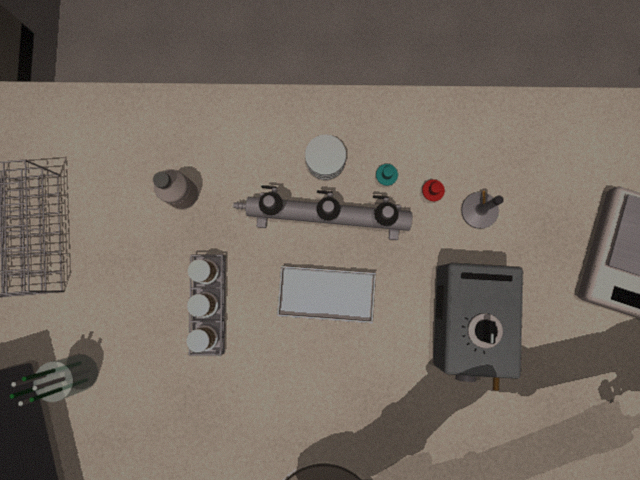

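View pics/scene.png

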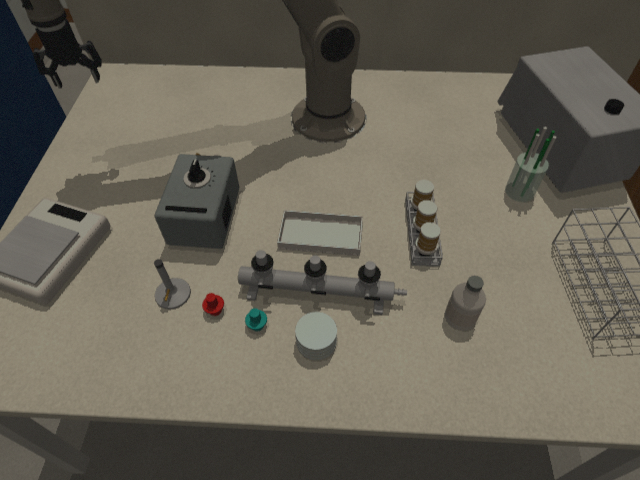

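The top picture shows three funnels in the rack at (202, 270/305/340), three stoppers in the manifold cups at (271,203), (328,208) and (386,213), the empty dish at (327,293), and the pump dial at (487,330). The red and turquoise decoys are at (433,190) and (387,175). Next I'll refine the tops using depth.

```bash
cat >> h.py <<'E'
def slab(p,xy,z0,z1,r):
    c=cloud(p); m=(p['depth']>0)&(c[...,2]>z0)&(c[...,2]<z1)&(np.hypot(c[...,0]-xy[0],c[...,1]-xy[1])<r)
    q=c[m]
    if len(q)<5: return None
    (x,y),rr=cv2.minEnclosingCircle(q[:,:2].astype(np.float32))
    return np.round([x,y,rr,*np.median(q,0),len(q)],4).tolist()
E
python3 - <<'E'
from h import *
for n in('top','scene'):
    p=shot(n)
    for a in [(.653,-.122),(.661,0),(.671,.119)]: print(n,'knob',slab(p,a,.134,.146,.03))
    for a in [(.385,.265),(.458,.265),(.529,.265)]: print(n,'lid',slab(p,a,.09,.102,.034))
    print('dish',slab(p,(.484,.005),.002,.008,.15))
    c=cloud(p); m=(c[...,2]>.170)&(c[...,2]<.182)&(np.hypot(c[...,0]-.42,c[...,1]+.308)<.03)
    q=c[m][:,:2].astype(np.float32); print('dial',cv2.minAreaRect(q),len(q))
    for nm,z,b in(('pump',.13,(.44,-.31)),('dish',.028,(.484,.005))):
        m=(abs(c[...,2]-z)<.006)&(np.hypot(c[...,0]-b[0],c[...,1]-b[1])<.15)
        q=c[m][:,:2].astype(np.float32); print(nm,cv2.minAreaRect(q),len(q))
E
```

```text
top knob [0.6535, -0.1186, 0.0118, 0.6534, -0.1185, 0.1388, 107.0]
top knob [0.6624, 0.001, 0.0119, 0.6621, 0.0011, 0.1393, 110.0]
top knob [0.6716, 0.1206, 0.0119, 0.6718, 0.1201, 0.139, 109.0]
top lid [0.3881, 0.2641, 0.0242, 0.388, 0.2637, 0.0956, 428.0]
top lid [0.4595, 0.2658, 0.024, 0.4593, 0.265, 0.0956, 422.0]
top lid [0.5316, 0.2674, 0.024, 0.5312, 0.2668, 0.0954, 418.0]
dish [0.484, 0.005, 0.15, 0.4845, 0.0031, 0.0037, 4520.0]
dial ((0.42172059416770935, -0.30877354741096497), (0.013573008589446545, 0.040987253189086914), 88.8866958618164) 170
pump ((0.44203341007232666, -0.309741735458374), (0.14931489527225494, 0.21912993490695953), 87.50798797607422) 7553
dish ((0.48667266964912415, 0.0026018470525741577), (0.21032822132110596, 0.11001062393188477), 86.822265625) 545
scene knob [0.6557, -0.1186, 0.0123, 0.6571, -0.1186, 0.1385, 83.0]
scene knob [0.6647, 0.001, 0.0122, 0.665, 0.0012, 0.1387, 87.0]
scene knob [0.673, 0.1198, 0.0129, 0.6747, 0.1208, 0.1392, 85.0]
scene lid [0.3885, 0.2639, 0.0253, 0.3914, 0.2629, 0.0957, 219.0]
scene lid [0.4609, 0.2668, 0.0258, 0.4626, 0.2649, 0.0956, 232.0]
scene lid [0.5335, 0.2682, 0.0256, 0.5342, 0.2665, 0.0956, 267.0]
dish [0.4837, 0.0051, 0.1498, 0.4823, 0.0075, 0.0038, 2378.0]
dial ((0.42318177223205566, -0.3094259798526764), (0.014459628611803055, 0.04387673735618591), 89.23237609863281) 82
pump ((0.44522204995155334, -0.30944913625717163), (0.15020403265953064, 0.22422178089618683), 87.7672119140625) 3354
dish ((0.48773714900016785, 0.002277590334415436), (0.210155189037323, 0.1158200055360794), 87.24451446533203) 490
```

Request:
{"fn": "send_rows", "kwargs": {
  "deltas": "0 0 -0.04 5; 0 0 -0.08 10; 0 0 -0.12 14; 0 0 -0.12 17.5; 0 0 -0.12 17.5",
  "claw": 0.7
}}

```text
t: 2.0
eef_pos: [0.2034, -0.6442, 0.3242]
tool_rot: [0.001, 1.0, -0.0, 0.0]
contact_force: [-0.3, -0.2, -0.7]
gripper_width: 0.7
grasp_force: 0.0
```

Request:
{"fn": "send_rows", "kwargs": {
  "deltas": "0.032 -0.037 0 0; 0.064 -0.074 0 0; 0.096 -0.111 0 0; 0.128 -0.148 0 0; 0.16 -0.185 0 0"
}}

```text
t: 2.5
eef_pos: [0.3637, -0.4564, 0.3214]
tool_rot: [-0.001, 1.0, 0.001, -0.001]
contact_force: [2.3, -0.8, 0.5]
gripper_width: 0.699
grasp_force: 0.0
```

Request:
{"fn": "send_rows", "kwargs": {
  "deltas": "0.032 -0.037 0 0; 0.064 -0.074 0 0; 0.096 -0.111 0 0; 0.128 -0.148 0 0; 0.16 -0.185 0 0"
}}

```text
t: 3.0
eef_pos: [0.5234, -0.2716, 0.3214]
tool_rot: [-0.0, 1.0, 0.001, -0.001]
contact_force: [1.2, -0.2, 0.1]
gripper_width: 0.703
grasp_force: 0.0
```

Request:
{"fn": "send_rows", "kwargs": {
  "deltas": "0.03 -0.035 0 0; 0.06 -0.07 0 0; 0.09 -0.11 0 0; 0.13 -0.155 0 0; 0.13 -0.155 0 0"
}}

```text
t: 3.5
eef_pos: [0.6552, -0.1105, 0.3204]
tool_rot: [-0.002, 1.0, 0.006, -0.001]
contact_force: [0.8, 1.5, 0.5]
gripper_width: 0.704
grasp_force: 0.0
```

Request:
{"fn": "send_rows", "kwargs": {
  "deltas": "0 0 0.04 0; 0 0 0.08 0; 0 0 0.12 0; 0 0 0.12 0; 0 0 0.12 0"
}}

```text
t: 4.0
eef_pos: [0.6524, -0.1188, 0.2023]
tool_rot: [-0.0, 1.0, 0.0, -0.001]
contact_force: [0.4, -0.1, 0.1]
gripper_width: 0.699
grasp_force: 0.0
```

Request:
{"fn": "send_rows", "kwargs": {
  "deltas": "0.001 0 0.03 0; 0.001 0 0.06 0; 0.001 0 0.078 0; 0.001 0 0.078 0; 0.001 0 0.078 0"
}}

```text
t: 4.5
eef_pos: [0.6556, -0.1188, 0.1272]
tool_rot: [0.0, 1.0, 0.0, 0.002]
contact_force: [-0.4, -0.0, 0.6]
gripper_width: 0.706
grasp_force: 0.0
```

Request:
{"fn": "send_rows", "kwargs": {
  "deltas": "0 0 0 0; 0 0 0 0; 0 0 0 0; 0 0 0 0; 0 0 0 0",
  "claw": 0,
  "force": 60
}}

```text
t: 5.0
eef_pos: [0.6541, -0.1186, 0.1249]
tool_rot: [0.0, 1.0, 0.0, 0.0]
contact_force: [0.2, 0.5, -0.1]
gripper_width: 0.002
grasp_force: 0.0
```

Request:
{"fn": "send_rows", "kwargs": {
  "deltas": "0 0 -0.01 0; 0 0 -0.025 0; 0 0 -0.05 0; 0 0 -0.08 0; 0 0 -0.08 0"
}}

```text
t: 5.5
eef_pos: [0.6574, -0.1187, 0.2113]
tool_rot: [0.0, 1.0, 0.0, 0.005]
contact_force: [1.0, 0.4, 0.3]
gripper_width: 0.003
grasp_force: 0.0
```

Run:
```python
from h import *
p=shot('scene','s2'); st()
cv2.imwrite('pics/s2c.png',cv2.resize(p['img'][150:350,150:450,::-1],(800,533)))
p=shot('wrist','w2')
```

```text
{'t': np.float64(5.55), 'eef_pos': array([ 0.656, -0.119,  0.209]), 'tool_rot': array([0.   , 1.   , 0.   , 0.003]), 'contact_force': array([-0.209,  0.638, -0.545]), 'gripper_width': np.float64(0.001), 'grasp_force': np.float64(0.0)}
```

View pics/s2c.png

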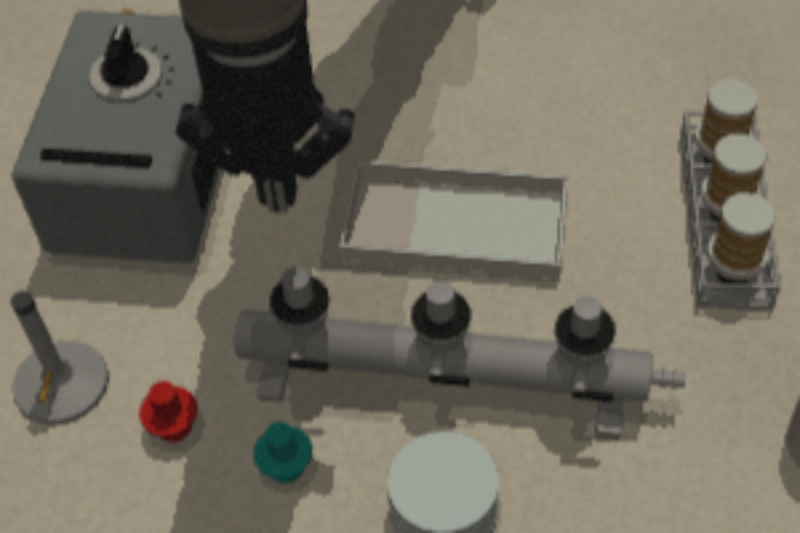

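View pics/w2.png

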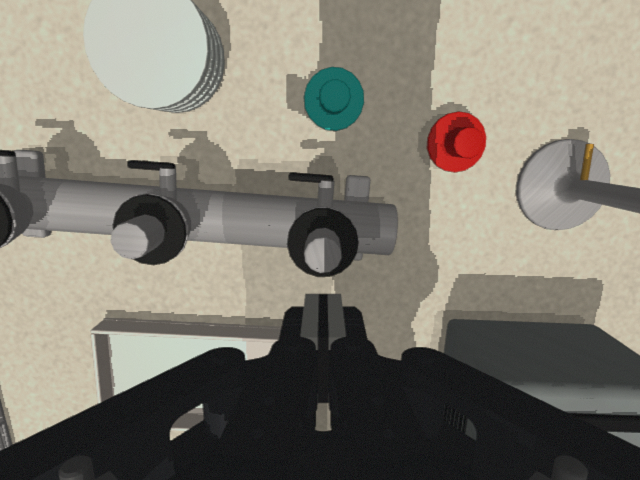

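Run:
```python
from h import *
o=st()
for n in('wrist','scene','top'):
    p=shot(n)
    for a in [(.654,-.119),(.663,.001)]: print(n,slab(p,a,.132,.148,.035))
    if n!='top':
        c=cloud(p)
        for z in (.19,.2,.21,.22,.23,.24):
            m=(abs(c[...,2]-z)<.006)&(np.hypot(c[...,0]-.655,c[...,1]+.119)<.08)
            q=c[m]; print(z,len(q), np.round(np.r_[q.min(0),q.max(0)],3) if len(q) else '')
```

```text
{'t': np.float64(5.6), 'eef_pos': array([ 0.655, -0.119,  0.207]), 'tool_rot': array([0.   , 1.   , 0.   , 0.002]), 'contact_force': array([ 0.043, -0.261,  0.452]), 'gripper_width': np.float64(0.002), 'grasp_force': np.float64(0.0)}
wrist [0.6524, -0.1181, 0.012, 0.6534, -0.118, 0.1395, 1143.0]
wrist [0.6619, 0.0011, 0.0124, 0.6623, -0.0003, 0.1395, 1282.0]
0.19 0 
0.2 0 
0.21 0 
0.22 0 
0.23 0 
0.24 335 [ 0.661 -0.131  0.24   0.667 -0.106  0.246]
scene [0.6556, -0.1178, 0.0127, 0.6572, -0.1182, 0.1389, 86.0]
scene [0.6652, 0.0008, 0.0123, 0.6662, 0.0012, 0.1387, 91.0]
0.19 0 
0.2 0 
0.21 0 
0.22 0 
0.23 0 
0.24 30 [ 0.662 -0.131  0.237  0.669 -0.107  0.246]
top [0.653, -0.1181, 0.0116, 0.6531, -0.1166, 0.1386, 95.0]
top [0.6627, 0.0007, 0.012, 0.6621, 0.0011, 0.1388, 108.0]
```

Run:
```python
from h import *
print(bot.tips_ahead,[a for a in dir(bot) if a[0]!='_'])
o=st()
for n in('wrist','scene'):
    p=shot(n)
    c=cloud(p)
    m=(c[...,2]>.16)&(np.hypot(c[...,0]-.655,c[...,1]+.119)<.03)
    q=c[m]; print(n,len(q),np.round(np.percentile(q[:,2],[0,1,5,20,50]),4), np.round(q[q[:,2].argsort()[:3]],3))
```

```text
0.008 ['PlanningError', 'get_obs', 'hand_in', 'landmark_of', 'masks_of', 'read_camera', 'tips_ahead']
{'t': np.float64(5.75), 'eef_pos': array([ 0.653, -0.119,  0.204]), 'tool_rot': array([-0.   ,  1.   ,  0.   , -0.001]), 'contact_force': array([-0.079, -0.062, -0.672]), 'gripper_width': np.float64(0.003), 'grasp_force': np.float64(0.0)}
wrist 34963 [0.2364 0.2434 0.2577 0.2825 0.3047] [[ 0.664 -0.121  0.236]
 [ 0.665 -0.124  0.237]
 [ 0.665 -0.122  0.237]]
scene 2247 [0.2319 0.243  0.2617 0.3073 0.598 ] [[ 0.659 -0.113  0.232]
 [ 0.662 -0.128  0.237]
 [ 0.667 -0.125  0.238]]
```

The closed fingertips measure about 31 mm above the reported TCP, in both cameras, not 8 mm below it. That explains why the first grasp closed on air over the knob. I'll correct for the measured offset and descend further.

Request:
{"fn": "send_rows", "kwargs": {
  "deltas": "0 0 0.03 0; 0 0 0.06 0; 0 0 0.09 0; 0 0 0.1 0; 0 0 0.1 0",
  "claw": 0.6
}}

```text
t: 6.35
eef_pos: [0.6526, -0.1184, 0.1028]
tool_rot: [-0.0, 1.0, 0.0, -0.002]
contact_force: [-0.7, -0.3, 0.2]
gripper_width: 0.596
grasp_force: 0.0
```

Request:
{"fn": "send_rows", "kwargs": {
  "deltas": "0 0 0.008 0; 0 0 0.016 0; 0 0 0.018 0; 0 0 0.018 0; 0 0 0.018 0"
}}

```text
t: 6.85
eef_pos: [0.6543, -0.1186, 0.0872]
tool_rot: [0.0, 1.0, 0.0, 0.0]
contact_force: [0.0, 0.3, 0.2]
gripper_width: 0.596
grasp_force: 0.0
```

Request:
{"fn": "send_rows", "kwargs": {
  "deltas": "0 0 0 0; 0 0 0 0; 0 0 0 0; 0 0 0 0; 0 0 0 0",
  "claw": 0
}}

```text
t: 7.35
eef_pos: [0.6543, -0.1185, 0.0873]
tool_rot: [0.0, 1.0, 0.0, 0.0]
contact_force: [-1.0, 1.2, 5.8]
gripper_width: 0.26
grasp_force: 58.7
```

Request:
{"fn": "send_rows", "kwargs": {
  "deltas": "0 0 -0.005 0; 0 0 -0.015 0; 0 0 -0.03 0; 0 0 -0.06 0; 0 0 -0.08 0"
}}

```text
t: 7.85
eef_pos: [0.6549, -0.1186, 0.1697]
tool_rot: [0.0, 1.0, 0.0, 0.001]
contact_force: [0.9, -0.2, -0.7]
gripper_width: 0.26
grasp_force: 58.8
```

Request:
{"fn": "send_rows", "kwargs": {
  "deltas": "-0.04 -0.013 0 0; -0.08 -0.026 0 0; -0.12 -0.039 0 0; -0.16 -0.052 0 0; -0.172 -0.056 0 0"
}}

```text
t: 8.35
eef_pos: [0.4782, -0.0616, 0.1674]
tool_rot: [0.0, 1.0, 0.001, -0.001]
contact_force: [0.1, -0.5, -0.0]
gripper_width: 0.257
grasp_force: 58.8
```

Request:
{"fn": "send_rows", "kwargs": {
  "deltas": "0 0 0.03 0; 0 0 0.07 0; 0 0 0.11 0; 0 0 0.13 0; 0 0 0.14 0"
}}

```text
t: 8.85
eef_pos: [0.4819, -0.0627, 0.0256]
tool_rot: [-0.0, 1.0, 0.0, -0.001]
contact_force: [0.2, -0.4, -0.6]
gripper_width: 0.259
grasp_force: 58.9
```

Request:
{"fn": "send_rows", "kwargs": {
  "deltas": "0 0 0.006 0; 0 0 0.013 0; 0 0 0.013 0; 0 0 0.013 0; 0 0 0.013 0"
}}

```text
t: 9.35
eef_pos: [0.4826, -0.0627, 0.0144]
tool_rot: [0.0, 1.0, 0.0, 0.001]
contact_force: [0.9, 0.1, -0.7]
gripper_width: 0.261
grasp_force: 58.9
```

Request:
{"fn": "send_rows", "kwargs": {
  "deltas": "0 0 0 0; 0 0 0 0; 0 0 -0.03 0; 0 0 -0.08 0; 0 0 -0.12 0",
  "claw": 0.55
}}

```text
t: 9.85
eef_pos: [0.4821, -0.0625, 0.1358]
tool_rot: [-0.0, 1.0, 0.0, 0.0]
contact_force: [1.0, 0.5, 0.7]
gripper_width: 0.546
grasp_force: 0.0
```

Run:
```python
from h import *
st(); p=shot('top')
print(slab(p,(.482,-.062),.05,.075,.04))
for a in [(.385,.265),(.458,.265),(.529,.265)]: print('lid',slab(p,a,.09,.102,.034))
```

```text
{'t': np.float64(9.85), 'eef_pos': array([ 0.482, -0.062,  0.136]), 'tool_rot': array([-0.,  1.,  0.,  0.]), 'contact_force': array([0.967, 0.55 , 0.662]), 'gripper_width': np.float64(0.546), 'grasp_force': np.float64(0.0)}
None
lid [0.3881, 0.2638, 0.024, 0.3879, 0.2634, 0.0956, 427.0]
lid [0.4594, 0.266, 0.0243, 0.4593, 0.2653, 0.0957, 416.0]
lid [0.5316, 0.2673, 0.0241, 0.5313, 0.2665, 0.0959, 419.0]
```

Request:
{"fn": "send_rows", "kwargs": {
  "deltas": "0.045 -0.016 -0.02 0; 0.09 -0.032 -0.02 0; 0.135 -0.048 -0.02 0; 0.181 -0.064 -0.02 0; 0.181 -0.064 -0.02 0"
}}

```text
t: 10.4
eef_pos: [0.6676, 0.0055, 0.153]
tool_rot: [-0.002, 1.0, 0.002, 0.001]
contact_force: [0.1, 0.2, 0.1]
gripper_width: 0.555
grasp_force: 0.0
```

Request:
{"fn": "send_rows", "kwargs": {
  "deltas": "0 0 0.02 0; 0 0 0.04 0; 0 0 0.06 0; 0 0 0.068 0; 0 0 0.068 0"
}}

```text
t: 10.9
eef_pos: [0.6617, 0.0011, 0.0845]
tool_rot: [0.0, 1.0, 0.0, -0.001]
contact_force: [-0.3, 0.3, 0.0]
gripper_width: 0.552
grasp_force: 0.0
```

Run:
```python
from h import *
st(); p=shot('top')
print(slab(p,(.482,-.062),.05,.075,.04),slab(p,(.663,.001),.134,.146,.03))
```

```text
{'t': np.float64(10.9), 'eef_pos': array([0.662, 0.001, 0.085]), 'tool_rot': array([ 0.   ,  1.   ,  0.   , -0.001]), 'contact_force': array([-0.264,  0.288,  0.048]), 'gripper_width': np.float64(0.552), 'grasp_force': np.float64(0.0)}
None None
```

Request:
{"fn": "send_rows", "kwargs": {
  "deltas": "0 0 0 0; 0 0 0 0; 0 0 0 0; 0 0 0 0; 0 0 0 0",
  "claw": 0
}}

```text
t: 11.45
eef_pos: [0.6639, 0.0012, 0.0873]
tool_rot: [0.0, 1.0, 0.0, 0.001]
contact_force: [-0.8, -0.6, 6.8]
gripper_width: 0.258
grasp_force: 58.8
```

Request:
{"fn": "send_rows", "kwargs": {
  "deltas": "0 0 -0.005 0; 0 0 -0.015 0; 0 0 -0.03 0; 0 0 -0.06 0; 0 0 -0.08 0"
}}

```text
t: 11.95
eef_pos: [0.6637, 0.0017, 0.1687]
tool_rot: [-0.0, 1.0, 0.0, 0.001]
contact_force: [0.2, 0.6, 0.2]
gripper_width: 0.259
grasp_force: 58.9
```

Request:
{"fn": "send_rows", "kwargs": {
  "deltas": "-0.04 0 0 0; -0.08 -0.001 0 0; -0.12 -0.002 0 0; -0.16 -0.002 0 0; -0.177 -0.002 0 0"
}}

```text
t: 12.45
eef_pos: [0.4825, 0.0033, 0.1665]
tool_rot: [0.001, 1.0, 0.0, -0.001]
contact_force: [0.9, -0.9, -1.8]
gripper_width: 0.26
grasp_force: 58.9
```

Run:
```python
from h import *
st(); p=shot('top','t3')
p=shot('scene','s3')
cv2.imwrite('pics/s3c.png',cv2.resize(p['img'][150:350,150:450,::-1],(800,533)))
print(slab(p,(.482,-.062),.05,.075,.04))
```

```text
{'t': np.float64(12.45), 'eef_pos': array([0.482, 0.003, 0.166]), 'tool_rot': array([ 0.001,  1.   ,  0.   , -0.001]), 'contact_force': array([ 0.874, -0.916, -1.794]), 'gripper_width': np.float64(0.26), 'grasp_force': np.float64(58.855)}
[0.4852, -0.064, 0.013, 0.4885, -0.0622, 0.063, 83.0]
```

View pics/s3c.png

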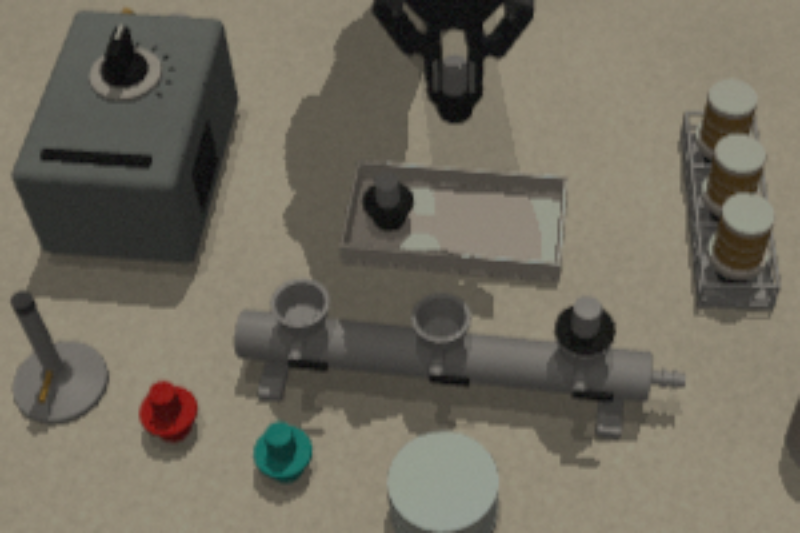

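The view shows the first stopper upright in the dish at (388,205), two open cups at (300,305) and (441,318), and the second stopper in the gripper. I'll place that one next.

Request:
{"fn": "send_rows", "kwargs": {
  "deltas": "0 0 0.04 0; 0 0 0.08 0; 0 0 0.12 0; 0 0 0.14 0; 0 0 0.146 0"
}}

```text
t: 13.05
eef_pos: [0.4859, 0.0036, 0.018]
tool_rot: [-0.0, 1.0, 0.0, -0.001]
contact_force: [-0.1, -0.4, -0.6]
gripper_width: 0.255
grasp_force: 58.9
```

Request:
{"fn": "send_rows", "kwargs": {
  "deltas": "0 0 0.007 0; 0 0 0.007 0; 0 0 0.007 0; 0 0 0.007 0; 0 0 0.007 0"
}}

```text
t: 13.55
eef_pos: [0.4867, 0.0034, 0.0135]
tool_rot: [0.0, 1.0, 0.0, 0.001]
contact_force: [-0.4, 0.5, -0.9]
gripper_width: 0.263
grasp_force: 58.9
```

Request:
{"fn": "send_rows", "kwargs": {
  "deltas": "0 0 0 0; 0 0 0 0; 0 0 -0.03 0; 0 0 -0.08 0; 0 0 -0.12 0",
  "claw": 0.55
}}

```text
t: 14.05
eef_pos: [0.486, 0.0036, 0.1347]
tool_rot: [-0.0, 1.0, 0.0, 0.0]
contact_force: [0.5, -0.0, 0.3]
gripper_width: 0.55
grasp_force: 0.0
```

Request:
{"fn": "send_rows", "kwargs": {
  "deltas": "0.045 -0.03 -0.02 0; 0.09 -0.06 -0.02 0; 0.135 -0.09 -0.02 0; 0.186 -0.117 -0.02 0; 0.186 -0.117 -0.02 0"
}}

```text
t: 14.55
eef_pos: [0.6747, 0.1238, 0.1526]
tool_rot: [-0.001, 1.0, 0.001, 0.001]
contact_force: [-1.1, -0.2, -0.1]
gripper_width: 0.55
grasp_force: 0.0
```

Request:
{"fn": "send_rows", "kwargs": {
  "deltas": "0 0 0 0; 0 0 0 0; 0 0 0 0; 0 0 0 0; 0 0 0 0"
}}

```text
t: 15.05
eef_pos: [0.6715, 0.1196, 0.1531]
tool_rot: [0.0, 1.0, -0.0, 0.0]
contact_force: [0.2, 0.5, 1.0]
gripper_width: 0.547
grasp_force: 0.0
```

Request:
{"fn": "send_rows", "kwargs": {
  "deltas": "0 0 0.02 0; 0 0 0.04 0; 0 0 0.06 0; 0 0 0.066 0; 0 0 0.066 0"
}}

```text
t: 15.55
eef_pos: [0.6712, 0.12, 0.086]
tool_rot: [0.0, 1.0, 0.0, -0.001]
contact_force: [-0.1, 0.2, 1.1]
gripper_width: 0.552
grasp_force: 0.0
```

Request:
{"fn": "send_rows", "kwargs": {
  "deltas": "0 0 0 0; 0 0 0 0; 0 0 0 0; 0 0 0 0; 0 0 0 0",
  "claw": 0
}}

```text
t: 16.05
eef_pos: [0.6729, 0.1208, 0.0883]
tool_rot: [-0.0, 1.0, 0.0, 0.001]
contact_force: [-0.8, 0.3, 6.8]
gripper_width: 0.261
grasp_force: 59.0
```

Request:
{"fn": "send_rows", "kwargs": {
  "deltas": "0 0 -0.005 0; 0 0 -0.015 0; 0 0 -0.03 0; 0 0 -0.06 0; 0 0 -0.08 0"
}}

```text
t: 16.55
eef_pos: [0.6727, 0.1207, 0.1697]
tool_rot: [-0.0, 1.0, 0.0, 0.001]
contact_force: [-0.6, -0.2, 0.1]
gripper_width: 0.26
grasp_force: 58.9
```

Request:
{"fn": "send_rows", "kwargs": {
  "deltas": "-0.04 0.012 0 0; -0.08 0.024 0 0; -0.12 0.036 0 0; -0.16 0.048 0 0; -0.182 0.053 0 0"
}}

```text
t: 17.05
eef_pos: [0.487, 0.066, 0.1675]
tool_rot: [0.001, 1.0, -0.0, -0.0]
contact_force: [0.9, -0.1, -0.0]
gripper_width: 0.256
grasp_force: 59.0
```

Request:
{"fn": "send_rows", "kwargs": {
  "deltas": "0 0 0.04 0; 0 0 0.08 0; 0 0 0.12 0; 0 0 0.14 0; 0 0 0.146 0"
}}

```text
t: 17.55
eef_pos: [0.4889, 0.0671, 0.0195]
tool_rot: [0.0, 1.0, 0.0, -0.001]
contact_force: [0.5, -0.5, -1.3]
gripper_width: 0.261
grasp_force: 59.0
```

Request:
{"fn": "send_rows", "kwargs": {
  "deltas": "0 0 0.007 0; 0 0 0.007 0; 0 0 0.007 0; 0 0 0.007 0; 0 0 0.007 0"
}}

```text
t: 18.05
eef_pos: [0.4906, 0.0674, 0.0145]
tool_rot: [-0.0, 1.0, 0.0, 0.001]
contact_force: [0.4, 0.7, -1.1]
gripper_width: 0.254
grasp_force: 59.0
```

Request:
{"fn": "send_rows", "kwargs": {
  "deltas": "0 0 0 0; 0 0 0 0; 0 0 -0.03 0; 0 0 -0.08 0; 0 0 -0.12 0",
  "claw": 0.6
}}

```text
t: 18.55
eef_pos: [0.49, 0.0676, 0.1357]
tool_rot: [-0.0, 1.0, 0.0, 0.0]
contact_force: [1.4, 0.6, 0.1]
gripper_width: 0.601
grasp_force: 0.0
```

Request:
{"fn": "send_rows", "kwargs": {
  "deltas": "0 -0.04 -0.02 0; 0.01 -0.08 -0.02 0; 0.02 -0.12 -0.02 0; 0.02 -0.12 -0.02 0; 0.02 -0.12 -0.02 0",
  "claw": 0.95
}}

```text
t: 19.05
eef_pos: [0.5096, 0.1882, 0.1536]
tool_rot: [-0.0, 1.0, 0.001, -0.0]
contact_force: [-0.7, -1.1, -0.5]
gripper_width: 0.949
grasp_force: 0.0
```

```bash
cat > look.py <<'E'
from h import *
st()
for n in('top','scene'):
    p=shot(n)
    for a in [(.385,.265),(.458,.265),(.531,.267)]: print(n,'lid',slab(p,a,.09,.102,.045))
    for a in [(.482,-.062),(.486,.003),(.49,.067)]: print('stop',slab(p,a,.05,.075,.04))
E
python3 look.py
```

```text
{'t': np.float64(19.05), 'eef_pos': array([0.51 , 0.188, 0.154]), 'tool_rot': array([-0.   ,  1.   ,  0.001, -0.   ]), 'contact_force': array([-0.706, -1.1  , -0.512]), 'gripper_width': np.float64(0.949), 'grasp_force': np.float64(0.0)}
top lid None
top lid None
top lid None
stop [0.4821, -0.063, 0.0118, 0.483, -0.0627, 0.0637, 98.0]
stop [0.4853, 0.0029, 0.0118, 0.486, 0.003, 0.0635, 97.0]
stop [0.4896, 0.067, 0.0119, 0.4893, 0.0667, 0.0638, 98.0]
scene lid [0.3899, 0.2583, 0.0241, 0.3928, 0.2468, 0.0952, 94.0]
scene lid [0.4595, 0.2619, 0.0265, 0.462, 0.2596, 0.0955, 240.0]
scene lid [0.5327, 0.2621, 0.0248, 0.5339, 0.2614, 0.0957, 260.0]
stop [0.4837, -0.063, 0.013, 0.4885, -0.0633, 0.0631, 82.0]
stop [0.4885, 0.0034, 0.0125, 0.4902, 0.0038, 0.0623, 85.0]
stop [0.4911, 0.0671, 0.0125, 0.4954, 0.0672, 0.0622, 81.0]
```

Run:
```python
from h import *
for n in('scene','wrist'):
    p=shot(n,'k'+n)
    for a in [(.385,.265),(.458,.26),(.531,.262)]: print(n,'lid',slab(p,a,.09,.102,.06 if n=='wrist' else .045))
```

```text
scene lid [0.3897, 0.2564, 0.0251, 0.3942, 0.2467, 0.0958, 92.0]
scene lid [0.4604, 0.2596, 0.0254, 0.4624, 0.2591, 0.0955, 236.0]
scene lid [0.5317, 0.2602, 0.0258, 0.534, 0.2615, 0.0954, 264.0]
wrist lid [0.4101, 0.2568, 0.0342, 0.3985, 0.254, 0.0962, 2010.0]
wrist lid [0.458, 0.2602, 0.0601, 0.4639, 0.254, 0.0962, 3723.0]
wrist lid [0.5116, 0.2617, 0.0418, 0.5285, 0.2614, 0.0964, 5821.0]
```

View pics/kscene.png

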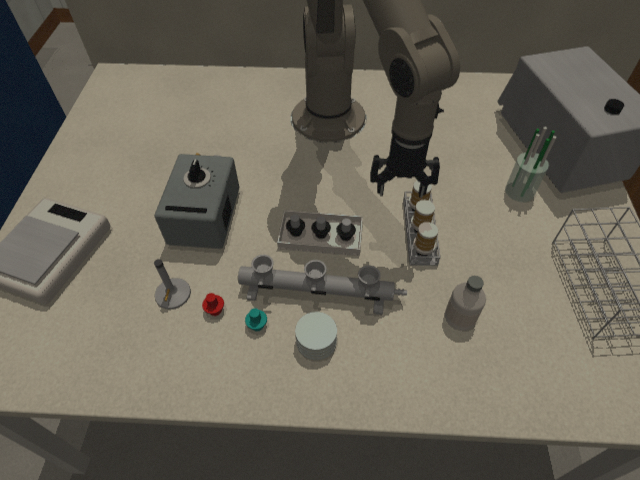

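The picture shows three stoppers standing in the dish at (295–345,228) and all cups empty. The rack has shifted about 5 mm toward −y. I'll hover over the farthest funnel and measure from the wrist.

Request:
{"fn": "send_rows", "kwargs": {
  "deltas": "0.011 -0.037 0 0; 0.022 -0.073 0 0; 0.022 -0.073 0 0; 0.022 -0.073 0 0; 0.022 -0.073 0 0"
}}

```text
t: 19.75
eef_pos: [0.5319, 0.2584, 0.1534]
tool_rot: [0.001, 1.0, -0.001, -0.0]
contact_force: [0.2, 0.2, -0.2]
gripper_width: 0.948
grasp_force: 0.0
```

Run:
```python
from h import *
st()
for n in('scene','wrist'):
    p=shot(n)
    for r in (.034,.03): print(n,'lid',slab(p,(.531,.2615),.09,.102,r))
```

```text
{'t': np.float64(19.75), 'eef_pos': array([0.532, 0.258, 0.153]), 'tool_rot': array([ 0.001,  1.   , -0.001, -0.   ]), 'contact_force': array([ 0.216,  0.216, -0.173]), 'gripper_width': np.float64(0.948), 'grasp_force': np.float64(0.0)}
scene lid [0.5321, 0.2634, 0.0265, 0.5343, 0.2612, 0.0955, 265.0]
scene lid [0.5321, 0.2634, 0.0265, 0.5343, 0.2612, 0.0955, 265.0]
wrist lid [0.5293, 0.2631, 0.024, 0.5307, 0.263, 0.0964, 4823.0]
wrist lid [0.5293, 0.2631, 0.024, 0.5307, 0.263, 0.0964, 4823.0]
```

Request:
{"fn": "send_rows", "kwargs": {
  "deltas": "-0.001 -0.002 0.02 0; -0.001 -0.002 0.04 0; -0.001 -0.002 0.06 0; -0.001 -0.002 0.08 0; -0.001 -0.002 0.09 0"
}}

```text
t: 20.35
eef_pos: [0.5302, 0.2606, 0.0622]
tool_rot: [0.001, 1.0, -0.001, -0.001]
contact_force: [-0.2, 0.6, -0.4]
gripper_width: 0.951
grasp_force: 0.0
```

Request:
{"fn": "send_rows", "kwargs": {
  "deltas": "0 0 0.02 0; 0 0 0.035 0; 0 0 0.046 0; 0 0 0.046 0; 0 0 0.046 0"
}}

```text
t: 20.85
eef_pos: [0.5311, 0.2625, 0.018]
tool_rot: [-0.0, 1.0, 0.0, 0.0]
contact_force: [0.5, 0.3, 0.4]
gripper_width: 0.947
grasp_force: 0.0
```

Request:
{"fn": "send_rows", "kwargs": {
  "deltas": "0 0 0 0; 0 0 0 0; 0 0 0 0; 0 0 0 0; 0 0 0 0",
  "claw": 0.3,
  "force": 40
}}

```text
t: 21.35
eef_pos: [0.5315, 0.2628, 0.0186]
tool_rot: [-0.0, 1.0, 0.0, 0.001]
contact_force: [-0.4, 0.1, 6.9]
gripper_width: 0.541
grasp_force: 40.9
```

Request:
{"fn": "send_rows", "kwargs": {
  "deltas": "0 0 -0.01 0; 0 0 -0.03 0; 0 0 -0.07 0; 0 0 -0.11 0; 0 0 -0.14 0"
}}

```text
t: 21.85
eef_pos: [0.5311, 0.2627, 0.1604]
tool_rot: [-0.0, 1.0, 0.0, 0.001]
contact_force: [1.9, 0.9, -1.4]
gripper_width: 0.543
grasp_force: 41.5
```

Request:
{"fn": "send_rows", "kwargs": {
  "deltas": "0.012 0.038 0 0; 0.024 0.076 0 0; 0.036 0.114 0 0; 0.049 0.152 0 0; 0.061 0.19 0 0"
}}

```text
t: 22.35
eef_pos: [0.5919, 0.0707, 0.158]
tool_rot: [0.0, 1.0, 0.0, -0.0]
contact_force: [0.4, 0.4, -3.0]
gripper_width: 0.546
grasp_force: 41.6
```

Request:
{"fn": "send_rows", "kwargs": {
  "deltas": "0.012 0.038 0 0; 0.024 0.076 0 0; 0.036 0.114 0 0; 0.049 0.152 0 0; 0.0615 0.1915 0 0"
}}

```text
t: 22.85
eef_pos: [0.6534, -0.1203, 0.1579]
tool_rot: [-0.0, 1.0, 0.0, -0.0]
contact_force: [1.0, 1.1, -1.7]
gripper_width: 0.541
grasp_force: 41.6
```

Request:
{"fn": "send_rows", "kwargs": {
  "deltas": "0 0 0 0; 0 0 0 0; 0 0 0 0; 0 0 0 0; 0 0 0 0"
}}

```text
t: 23.35
eef_pos: [0.6534, -0.1176, 0.1579]
tool_rot: [-0.0, 1.0, 0.001, -0.0]
contact_force: [0.7, 0.1, -1.3]
gripper_width: 0.543
grasp_force: 41.7
```

Run:
```python
from h import *
o=st(); p=shot('scene','f0'); x,y,z=o['eef_pos']
f=z-.0156
for a in ((f+.088,f+.098),): print('lid',slab(p,(x,y),*a,.035))
c=cloud(p)
m=(c[...,2]>f+.028)&(c[...,2]<f+.036)&(np.hypot(c[...,0]-x,c[...,1]-y)<.04); q=c[m]
print(len(q),q.min(0),q.max(0))
```

```text
{'t': np.float64(23.35), 'eef_pos': array([ 0.653, -0.118,  0.158]), 'tool_rot': array([-0.   ,  1.   ,  0.001, -0.   ]), 'contact_force': array([ 0.716,  0.101, -1.253]), 'gripper_width': np.float64(0.543), 'grasp_force': np.float64(41.692)}
lid [0.658, -0.1163, 0.0331, 0.6643, -0.1197, 0.2353, 256.0]
69 [ 0.64989083 -0.14415297  0.17037332] [ 0.68169324 -0.08929496  0.17819701]
```

Request:
{"fn": "send_rows", "kwargs": {
  "deltas": "0 0.001 0.015 0; 0 0.001 0.03 0; 0 0.001 0.04 0; 0 0.001 0.048 0; 0 0.001 0.052 0"
}}

```text
t: 23.9
eef_pos: [0.6528, -0.12, 0.1041]
tool_rot: [-0.0, 1.0, 0.0, -0.001]
contact_force: [-0.2, 0.3, -1.7]
gripper_width: 0.539
grasp_force: 41.7
```

Request:
{"fn": "send_rows", "kwargs": {
  "deltas": "0 0 0.004 0; 0 0 0.007 0; 0 0 0.007 0; 0 0 0.007 0; 0 0 0.007 0"
}}

```text
t: 24.4
eef_pos: [0.6538, -0.1193, 0.0989]
tool_rot: [-0.0, 1.0, 0.0, 0.0]
contact_force: [0.6, 1.9, -1.1]
gripper_width: 0.544
grasp_force: 41.6
```

Request:
{"fn": "send_rows", "kwargs": {
  "deltas": "0 0 0 0; 0 0 0 0; 0 0 0 0; 0 0 -0.01 0; 0 0 -0.03 0",
  "claw": 0.9
}}

```text
t: 24.9
eef_pos: [0.6523, -0.1203, 0.128]
tool_rot: [-0.0, 1.0, 0.0, -0.002]
contact_force: [-0.4, -0.6, 0.4]
gripper_width: 0.899
grasp_force: 0.0
```

Request:
{"fn": "send_rows", "kwargs": {
  "deltas": "0 0 -0.04 0; 0 0 -0.08 0; -0.02 -0.02 -0.08 0; -0.05 -0.06 -0.08 0; -0.08 -0.1 -0.08 0"
}}

```text
t: 25.4
eef_pos: [0.573, -0.0198, 0.2099]
tool_rot: [0.0, 1.0, -0.001, 0.001]
contact_force: [0.3, 0.9, -0.7]
gripper_width: 0.903
grasp_force: 0.0
```

```bash
sed -i '/stop/d' look.py
cat >> look.py <<'E'
    for a in [(.654,-.119),(.663,.001),(.672,.12)]: print('cup lid',slab(p,a,.165,.185,.04))
E
python3 look.py
```

```text
{'t': np.float64(25.4), 'eef_pos': array([ 0.573, -0.02 ,  0.21 ]), 'tool_rot': array([ 0.   ,  1.   , -0.001,  0.001]), 'contact_force': array([ 0.349,  0.914, -0.721]), 'gripper_width': np.float64(0.903), 'grasp_force': np.float64(0.0)}
top lid [0.3871, 0.259, 0.0242, 0.3875, 0.258, 0.0958, 431.0]
top lid [0.4592, 0.2601, 0.0239, 0.4592, 0.2599, 0.0957, 424.0]
top lid None
cup lid [0.654, -0.1205, 0.0241, 0.6548, -0.1265, 0.1722, 268.0]
cup lid None
cup lid None
scene lid [0.3888, 0.2582, 0.0247, 0.3911, 0.2577, 0.0956, 216.0]
scene lid [0.4597, 0.2594, 0.0259, 0.4622, 0.2597, 0.0955, 238.0]
scene lid None
cup lid [0.6563, -0.1205, 0.0257, 0.6576, -0.1184, 0.1724, 341.0]
cup lid None
cup lid None
```

Request:
{"fn": "send_rows", "kwargs": {
  "deltas": "-0.012 -0.03 0 0; -0.026 -0.065 0 0; -0.04 -0.1 0 0; -0.052 -0.13 0 0; -0.064 -0.16 0 0"
}}

```text
t: 26.0
eef_pos: [0.5094, 0.1409, 0.2097]
tool_rot: [0.0, 1.0, 0.0, 0.001]
contact_force: [1.2, 0.2, -0.3]
gripper_width: 0.899
grasp_force: 0.0
```

Request:
{"fn": "send_rows", "kwargs": {
  "deltas": "-0.015 -0.04 0.02 0; -0.03 -0.08 0.04 0; -0.05 -0.12 0.06 0; -0.05 -0.12 0.06 0; -0.05 -0.12 0.06 0"
}}

```text
t: 26.5
eef_pos: [0.4592, 0.2607, 0.1489]
tool_rot: [0.0, 1.0, 0.002, -0.0]
contact_force: [0.5, 0.2, 0.1]
gripper_width: 0.904
grasp_force: 0.0
```

Run:
```python
from h import *
st()
for n in('scene','wrist'):
    p=shot(n); print(n,'lid',slab(p,(.459,.26),.09,.102,.034))
```

```text
{'t': np.float64(26.5), 'eef_pos': array([0.459, 0.261, 0.149]), 'tool_rot': array([ 0.   ,  1.   ,  0.002, -0.   ]), 'contact_force': array([0.54 , 0.207, 0.148]), 'gripper_width': np.float64(0.904), 'grasp_force': np.float64(0.0)}
scene lid [0.4592, 0.2597, 0.0257, 0.4625, 0.2597, 0.0957, 235.0]
wrist lid [0.4573, 0.2614, 0.0241, 0.4586, 0.2613, 0.0963, 4987.0]
```

Aligned. Descend, grip, and carry to cup1 (0.663, 0.001).

Request:
{"fn": "send_rows", "kwargs": {
  "deltas": "0 0 0.03 0; 0 0 0.06 0; 0 0 0.09 0; 0 0 0.11 0; 0 0 0.12 0"
}}

```text
t: 27.1
eef_pos: [0.4601, 0.2577, 0.0276]
tool_rot: [0.001, 1.0, -0.001, -0.0]
contact_force: [-0.1, 0.4, -0.1]
gripper_width: 0.897
grasp_force: 0.0
```

Request:
{"fn": "send_rows", "kwargs": {
  "deltas": "0 0 0.01 0; 0 0 0.011 0; 0 0 0.011 0; 0 0 0.011 0; 0 0 0.011 0"
}}

```text
t: 27.6
eef_pos: [0.46, 0.2602, 0.0185]
tool_rot: [-0.0, 1.0, 0.0, 0.001]
contact_force: [0.1, 0.6, -0.3]
gripper_width: 0.903
grasp_force: 0.0
```

Request:
{"fn": "send_rows", "kwargs": {
  "deltas": "0 0 0 0; 0 0 0 0; 0 0 0 0; 0 0 0 0; 0 0 0 0",
  "claw": 0.3
}}

```text
t: 28.1
eef_pos: [0.4597, 0.2601, 0.0181]
tool_rot: [-0.0, 1.0, 0.0, 0.0]
contact_force: [1.2, -0.7, 5.5]
gripper_width: 0.546
grasp_force: 40.4
```

Request:
{"fn": "send_rows", "kwargs": {
  "deltas": "0 0 -0.01 0; 0 0 -0.03 0; 0 0 -0.07 0; 0 0 -0.11 0; 0 0 -0.14 0"
}}

```text
t: 28.6
eef_pos: [0.4595, 0.2601, 0.1601]
tool_rot: [-0.0, 1.0, 0.0, 0.0]
contact_force: [0.9, -0.7, -2.0]
gripper_width: 0.539
grasp_force: 41.5
```

Request:
{"fn": "send_rows", "kwargs": {
  "deltas": "0.022 0.028 0 0; 0.044 0.056 0 0; 0.066 0.084 0 0; 0.088 0.112 0 0; 0.11 0.14 0 0"
}}

```text
t: 29.1
eef_pos: [0.5697, 0.1185, 0.1578]
tool_rot: [0.0, 1.0, 0.0, -0.0]
contact_force: [0.4, -0.0, -1.5]
gripper_width: 0.54
grasp_force: 41.6
```

Request:
{"fn": "send_rows", "kwargs": {
  "deltas": "0.024 0.03 0 0; 0.048 0.06 0 0; 0.072 0.09 0 0; 0.0935 0.119 0 0; 0.0935 0.119 0 0"
}}

```text
t: 29.6
eef_pos: [0.6649, -0.0065, 0.1571]
tool_rot: [0.002, 1.0, -0.004, 0.0]
contact_force: [-0.8, -0.2, -1.8]
gripper_width: 0.545
grasp_force: 41.6
```

Request:
{"fn": "send_rows", "kwargs": {
  "deltas": "0 0 0.01 0; 0 0 0.02 0; 0 0 0.03 0; 0 0 0.03 0; 0 0 0.03 0"
}}

```text
t: 30.1
eef_pos: [0.6624, 0.0017, 0.1273]
tool_rot: [-0.0, 1.0, 0.001, -0.001]
contact_force: [0.3, -0.4, -1.2]
gripper_width: 0.539
grasp_force: 41.6
```

Foot offset here is 0.0153 m, so home is at TCP 0.0953; go down about 0.029.

Request:
{"fn": "send_rows", "kwargs": {
  "deltas": "0.001 0 0.01 0; 0.001 0 0.018 0; 0.001 0 0.025 0; 0.001 0 0.028 0; 0.001 0 0.028 0"
}}

```text
t: 30.6
eef_pos: [0.6635, 0.0009, 0.0989]
tool_rot: [0.0, 1.0, 0.0, -0.001]
contact_force: [0.0, 0.5, -1.8]
gripper_width: 0.542
grasp_force: 41.6
```

Request:
{"fn": "send_rows", "kwargs": {
  "deltas": "0 0 0 0; 0 0 0 0; 0 0 0 0; 0 0 -0.01 0; 0 0 -0.03 0",
  "claw": 0.85
}}

```text
t: 31.1
eef_pos: [0.663, 0.0008, 0.1293]
tool_rot: [0.0, 1.0, 0.0, -0.001]
contact_force: [0.3, 0.2, 0.3]
gripper_width: 0.853
grasp_force: 0.0
```

Request:
{"fn": "send_rows", "kwargs": {
  "deltas": "0 0 -0.04 0; 0 0 -0.08 0; -0.03 -0.02 -0.08 0; -0.07 -0.05 -0.08 0; -0.11 -0.08 -0.08 0"
}}

```text
t: 31.6
eef_pos: [0.5532, 0.0816, 0.211]
tool_rot: [-0.0, 1.0, -0.0, 0.001]
contact_force: [0.4, 0.5, 0.5]
gripper_width: 0.851
grasp_force: 0.0
```

```bash
python3 look.py
```

```text
{'t': np.float64(31.6), 'eef_pos': array([0.553, 0.082, 0.211]), 'tool_rot': array([-0.   ,  1.   , -0.   ,  0.001]), 'contact_force': array([0.357, 0.46 , 0.456]), 'gripper_width': np.float64(0.851), 'grasp_force': np.float64(0.0)}
top lid [0.387, 0.2584, 0.0242, 0.3876, 0.258, 0.0958, 428.0]
top lid None
top lid None
cup lid [0.6539, -0.1186, 0.024, 0.6535, -0.1185, 0.1721, 475.0]
cup lid [0.6624, 0.0009, 0.0238, 0.6621, 0.0008, 0.1721, 470.0]
cup lid None
scene lid [0.3885, 0.2595, 0.0261, 0.3908, 0.2577, 0.0954, 216.0]
scene lid None
scene lid None
cup lid [0.656, -0.1201, 0.0252, 0.6578, -0.1183, 0.1724, 340.0]
cup lid [0.6641, 0.0005, 0.0247, 0.6664, 0.001, 0.1722, 349.0]
cup lid None
```

Request:
{"fn": "send_rows", "kwargs": {
  "deltas": "-0.025 -0.027 0 0; -0.05 -0.054 0 0; -0.075 -0.081 0 0; -0.1 -0.108 0 0; -0.116 -0.125 0 0",
  "claw": 0.9
}}

```text
t: 32.2
eef_pos: [0.4366, 0.2081, 0.2109]
tool_rot: [-0.0, 1.0, 0.001, 0.001]
contact_force: [0.1, 0.3, -0.4]
gripper_width: 0.897
grasp_force: 0.0
```

Request:
{"fn": "send_rows", "kwargs": {
  "deltas": "-0.017 -0.018 0.02 0; -0.034 -0.036 0.04 0; -0.05 -0.0525 0.06 0; -0.05 -0.0525 0.06 0; -0.05 -0.0525 0.06 0"
}}

```text
t: 32.7
eef_pos: [0.3883, 0.2586, 0.1503]
tool_rot: [-0.0, 1.0, 0.001, 0.0]
contact_force: [0.0, -0.8, -0.2]
gripper_width: 0.899
grasp_force: 0.0
```

Run:
```python
from h import *
st()
for n in('scene','wrist'):
    p=shot(n); print(n,'lid',slab(p,(.387,.2585),.09,.102,.034))
```

```text
{'t': np.float64(32.7), 'eef_pos': array([0.388, 0.259, 0.15 ]), 'tool_rot': array([-0.   ,  1.   ,  0.001,  0.   ]), 'contact_force': array([ 0.01 , -0.794, -0.214]), 'gripper_width': np.float64(0.899), 'grasp_force': np.float64(0.0)}
scene lid [0.3889, 0.2616, 0.0271, 0.3912, 0.2578, 0.0954, 217.0]
wrist lid [0.3854, 0.2595, 0.024, 0.3867, 0.2596, 0.0964, 4918.0]
```

Request:
{"fn": "send_rows", "kwargs": {
  "deltas": "0 0 0.03 0; 0 0 0.06 0; 0 0 0.09 0; 0 0 0.11 0; 0 0 0.12 0"
}}

```text
t: 33.3
eef_pos: [0.3886, 0.2573, 0.0288]
tool_rot: [0.0, 1.0, -0.001, -0.0]
contact_force: [-0.3, -0.6, -0.2]
gripper_width: 0.904
grasp_force: 0.0
```

Request:
{"fn": "send_rows", "kwargs": {
  "deltas": "0 0 0.01 0; 0 0 0.011 0; 0 0 0.011 0; 0 0 0.011 0; 0 0 0.011 0"
}}

```text
t: 33.8
eef_pos: [0.3884, 0.2587, 0.0194]
tool_rot: [-0.0, 1.0, 0.0, 0.001]
contact_force: [0.9, -0.1, -0.3]
gripper_width: 0.902
grasp_force: 0.0
```

Request:
{"fn": "send_rows", "kwargs": {
  "deltas": "0 0 0 0; 0 0 0 0; 0 0 0 0; 0 0 0 0; 0 0 0 0",
  "claw": 0.3
}}

```text
t: 34.3
eef_pos: [0.3881, 0.2586, 0.0191]
tool_rot: [-0.0, 1.0, 0.0, 0.0]
contact_force: [-0.6, 0.1, 5.9]
gripper_width: 0.543
grasp_force: 40.3
```

Request:
{"fn": "send_rows", "kwargs": {
  "deltas": "0 0 -0.01 0; 0 0 -0.03 0; 0 0 -0.07 0; 0 0 -0.11 0; 0 0 -0.14 0"
}}

```text
t: 34.8
eef_pos: [0.3879, 0.2587, 0.1612]
tool_rot: [-0.0, 1.0, 0.0, 0.001]
contact_force: [0.6, -0.5, -1.8]
gripper_width: 0.54
grasp_force: 41.5
```

Request:
{"fn": "send_rows", "kwargs": {
  "deltas": "0.03 0.015 0 0; 0.06 0.03 0 0; 0.09 0.044 0 0; 0.12 0.059 0 0; 0.15 0.073 0 0"
}}

```text
t: 35.3
eef_pos: [0.5386, 0.1843, 0.1589]
tool_rot: [0.0, 1.0, 0.0, -0.0]
contact_force: [-0.0, 0.8, -1.4]
gripper_width: 0.544
grasp_force: 41.6
```

Request:
{"fn": "send_rows", "kwargs": {
  "deltas": "0.035 0.017 0 0; 0.07 0.034 0 0; 0.105 0.051 0 0; 0.135 0.066 0 0; 0.135 0.066 0 0"
}}

```text
t: 35.8
eef_pos: [0.6763, 0.1146, 0.158]
tool_rot: [0.001, 1.0, -0.003, 0.0]
contact_force: [0.0, -0.5, -0.4]
gripper_width: 0.538
grasp_force: 41.6
```

Request:
{"fn": "send_rows", "kwargs": {
  "deltas": "0 0 0.01 0; 0 0 0.02 0; 0 0 0.03 0; 0 0 0.03 0; 0 0 0.03 0"
}}

```text
t: 36.3
eef_pos: [0.6723, 0.1199, 0.1283]
tool_rot: [0.0, 1.0, 0.001, -0.0]
contact_force: [0.1, 0.3, -0.6]
gripper_width: 0.543
grasp_force: 41.6
```

Request:
{"fn": "send_rows", "kwargs": {
  "deltas": "0 0 0.01 0; 0 0 0.018 0; 0 0 0.025 0; 0 0 0.029 0; 0 0 0.029 0"
}}

```text
t: 36.8
eef_pos: [0.6728, 0.1198, 0.099]
tool_rot: [-0.0, 1.0, 0.0, -0.0]
contact_force: [0.5, 1.4, -1.6]
gripper_width: 0.542
grasp_force: 41.6
```

Request:
{"fn": "send_rows", "kwargs": {
  "deltas": "0 0 0 0; 0 0 0 0; 0 0 0 0; 0 0 -0.01 0; 0 0 -0.03 0",
  "claw": 0.85
}}

```text
t: 37.3
eef_pos: [0.6719, 0.119, 0.1291]
tool_rot: [0.0, 1.0, 0.0, -0.001]
contact_force: [0.4, -0.1, -0.0]
gripper_width: 0.849
grasp_force: 0.0
```

Request:
{"fn": "send_rows", "kwargs": {
  "deltas": "0 0 -0.04 0; 0 0 -0.08 0; -0.02 0.02 -0.1 0; -0.06 0.04 -0.12 0; -0.1 0.06 -0.12 0"
}}

```text
t: 37.8
eef_pos: [0.5739, 0.0596, 0.2535]
tool_rot: [-0.0, 1.0, 0.0, 0.003]
contact_force: [-0.1, -0.3, 1.3]
gripper_width: 0.849
grasp_force: 0.0
```

Request:
{"fn": "send_rows", "kwargs": {
  "deltas": "-0.02 0.036 0 0; -0.04 0.072 0 0; -0.06 0.11 0 0; -0.08 0.15 0 0; -0.09 0.18 0 0",
  "claw": 0.7
}}

```text
t: 38.3
eef_pos: [0.4813, -0.1232, 0.2508]
tool_rot: [0.001, 1.0, -0.001, 0.0]
contact_force: [0.4, -0.8, -0.4]
gripper_width: 0.702
grasp_force: 0.0
```

```bash
cat > dial.py <<'E'
from h import *
import sys
for n in sys.argv[1:]:
    p=shot(n); c=cloud(p); m=(c[...,2]>.170)&(c[...,2]<.182)&(np.hypot(c[...,0]-.4215,c[...,1]+.309)<.03)
    q=c[m][:,:2].astype(np.float32); print(n,'dial',cv2.minAreaRect(q) if len(q) else '',len(q))
E
python3 look.py; python3 dial.py top scene
```

```text
{'t': np.float64(38.3), 'eef_pos': array([ 0.481, -0.123,  0.251]), 'tool_rot': array([ 0.001,  1.   , -0.001,  0.   ]), 'contact_force': array([ 0.355, -0.76 , -0.356]), 'gripper_width': np.float64(0.702), 'grasp_force': np.float64(0.0)}
top lid None
top lid None
top lid None
cup lid [0.6535, -0.1185, 0.0242, 0.6532, -0.1185, 0.1724, 472.0]
cup lid [0.6627, 0.0011, 0.0241, 0.662, 0.0009, 0.1722, 472.0]
cup lid [0.6716, 0.1205, 0.0241, 0.6713, 0.1195, 0.1725, 469.0]
scene lid None
scene lid None
scene lid None
cup lid [0.6557, -0.1183, 0.025, 0.6578, -0.118, 0.1725, 341.0]
cup lid [0.6657, -0.0004, 0.0249, 0.6666, 0.0012, 0.1724, 349.0]
cup lid [0.6738, 0.1209, 0.0245, 0.6753, 0.1204, 0.1729, 359.0]
top dial  0
scene dial ((0.424732506275177, -0.30994701385498047), (0.015447133220732212, 0.04339145869016647), 87.35189819335938) 81
```

Request:
{"fn": "send_rows", "kwargs": {
  "deltas": "-0.012 0.038 0 1; -0.024 0.076 0 2; -0.036 0.114 0 2.5; -0.048 0.152 0 2.5; -0.06 0.187 0 2.5"
}}

```text
t: 39.0
eef_pos: [0.4239, -0.3077, 0.2503]
tool_rot: [0.0, 1.0, -0.02, 0.001]
contact_force: [1.0, 0.9, -0.4]
gripper_width: 0.705
grasp_force: 0.0
```

Request:
{"fn": "send_rows", "kwargs": {
  "deltas": "0 0 0.02 0; 0 0 0.04 0; 0 0 0.05 0; 0 0 0.05 0; 0 0 0.05 0"
}}

```text
t: 39.5
eef_pos: [0.4241, -0.307, 0.2004]
tool_rot: [0.0, 1.0, -0.021, 0.0]
contact_force: [-0.5, -0.2, -0.6]
gripper_width: 0.703
grasp_force: 0.0
```

```bash
python3 dial.py wrist scene; python3 -c "
from h import *
o=st();print(np.round(o['q'],3))"
```

```text
wrist dial ((0.42111456394195557, -0.3094630837440491), (0.013858582824468613, 0.04134564474225044), 87.30757904052734) 2054
scene dial ((0.42425525188446045, -0.3094058632850647), (0.013519863598048687, 0.043603695929050446), 87.32115173339844) 79
{'t': np.float64(39.6), 'eef_pos': array([ 0.424, -0.307,  0.201]), 'tool_rot': array([ 0.   ,  1.   , -0.021,  0.001]), 'contact_force': array([ 0.187, -0.304, -1.126]), 'gripper_width': np.float64(0.707), 'grasp_force': np.float64(0.0)}
[ 0.71   0.243 -0.237  1.905  0.067  0.999 -1.169]
```

Request:
{"fn": "send_rows", "kwargs": {
  "deltas": "-0.0025 0.0025 0.02 0; -0.0025 0.0025 0.04 0; -0.0025 0.0025 0.06 0; -0.0025 0.0025 0.075 0; -0.0025 0.0025 0.079 0"
}}

```text
t: 40.1
eef_pos: [0.4202, -0.3096, 0.12]
tool_rot: [-0.0, 1.0, -0.022, -0.001]
contact_force: [-0.6, -0.0, -0.4]
gripper_width: 0.699
grasp_force: 0.0
```

Request:
{"fn": "send_rows", "kwargs": {
  "deltas": "0 0 0 0; 0 0 0 0; 0 0 0 0; 0 0 0 0; 0 0 0 0",
  "claw": 0
}}

```text
t: 40.6
eef_pos: [0.4213, -0.3098, 0.1219]
tool_rot: [0.0, 1.0, -0.021, 0.001]
contact_force: [-1.9, 2.6, 7.3]
gripper_width: 0.154
grasp_force: 40.6
```

Request:
{"fn": "send_rows", "kwargs": {
  "deltas": "0 0 0 7; 0 0 0 14; 0 0 0 21; 0 0 0 28; 0 0 0 35"
}}

```text
t: 41.1
eef_pos: [0.421, -0.3104, 0.1219]
tool_rot: [0.0, 0.946, -0.323, 0.001]
contact_force: [-1.9, 1.1, 6.0]
gripper_width: 0.158
grasp_force: 40.6
```

Request:
{"fn": "send_rows", "kwargs": {
  "deltas": "0 0 0 7; 0 0 0 14; 0 0 0 21; 0 0 0 28; 0 0 0 35"
}}

```text
t: 41.6
eef_pos: [0.4205, -0.3107, 0.1219]
tool_rot: [0.0, 0.805, -0.593, 0.001]
contact_force: [-3.0, 0.3, 7.4]
gripper_width: 0.159
grasp_force: 40.7
```

Request:
{"fn": "send_rows", "kwargs": {
  "deltas": "0 0 0 2; 0 0 0 2; 0 0 0 2; 0 0 0 2; 0 0 0 2"
}}

```text
t: 42.1
eef_pos: [0.4204, -0.3107, 0.1219]
tool_rot: [0.0, 0.796, -0.605, 0.0]
contact_force: [-3.4, -0.0, 7.3]
gripper_width: 0.155
grasp_force: 40.8
```

Request:
{"fn": "send_rows", "kwargs": {
  "deltas": "0 0 0 0; 0 0 0 0; 0 0 0 0; 0 0 0 0; 0 0 -0.01 0",
  "claw": 0.7
}}

```text
t: 42.6
eef_pos: [0.4196, -0.3094, 0.1299]
tool_rot: [0.0, 0.796, -0.605, -0.001]
contact_force: [0.2, -0.3, -0.7]
gripper_width: 0.697
grasp_force: 0.0
```

Request:
{"fn": "send_rows", "kwargs": {
  "deltas": "0 0 -0.04 0; 0 0 -0.08 0; 0 0 -0.12 0; 0 0 -0.15 0; 0 0 -0.15 0"
}}

```text
t: 43.1
eef_pos: [0.4228, -0.3115, 0.2863]
tool_rot: [-0.001, 0.796, -0.605, 0.005]
contact_force: [0.6, 0.3, -0.3]
gripper_width: 0.706
grasp_force: 0.0
```

Request:
{"fn": "send_rows", "kwargs": {
  "deltas": "0 0.04 0 0; 0 0.08 0 0; 0 0.12 0 0; 0 0.12 0 0; 0 0.12 0 0"
}}

```text
t: 43.6
eef_pos: [0.3042, -0.3422, 0.2809]
tool_rot: [-0.0, 0.796, -0.606, 0.0]
contact_force: [0.3, 0.5, 0.1]
gripper_width: 0.701
grasp_force: 0.0
```

```bash
python3 dial.py top scene; python3 look.py | grep cup; python3 -c "
from h import *
st(); p=shot('scene','end')
for a in [(.482,-.062),(.486,.003),(.49,.067)]: print('stop',slab(p,a,.05,.075,.04))"
```

```text
top dial ((0.42212074995040894, -0.30963850021362305), (0.014189010486006737, 0.04248165339231491), 15.50674057006836) 170
scene dial ((0.42437082529067993, -0.3095989525318146), (0.018935637548565865, 0.04180483892560005), 10.20391845703125) 89
cup lid [0.6536, -0.1186, 0.024, 0.6533, -0.1185, 0.1721, 477.0]
cup lid [0.6625, 0.0013, 0.0241, 0.6622, 0.0009, 0.1721, 472.0]
cup lid [0.6716, 0.1202, 0.0239, 0.6711, 0.1197, 0.1728, 466.0]
cup lid [0.6543, -0.12, 0.0256, 0.6581, -0.1182, 0.1723, 343.0]
cup lid [0.6641, 0.0002, 0.0248, 0.667, 0.0008, 0.1722, 352.0]
cup lid [0.6732, 0.1201, 0.0244, 0.6759, 0.1203, 0.1729, 361.0]
{'t': np.float64(43.8), 'eef_pos': array([ 0.306, -0.342,  0.281]), 'tool_rot': array([-0.   ,  0.797, -0.604, -0.   ]), 'contact_force': array([-0.014, -0.01 ,  0.853]), 'gripper_width': np.float64(0.705), 'grasp_force': np.float64(0.0)}
stop [0.4843, -0.0629, 0.0132, 0.4872, -0.063, 0.0627, 85.0]
stop [0.4876, 0.0033, 0.0128, 0.4905, 0.0023, 0.0624, 83.0]
stop [0.4922, 0.0677, 0.0129, 0.4967, 0.0671, 0.0626, 83.0]
```

View pics/end.png

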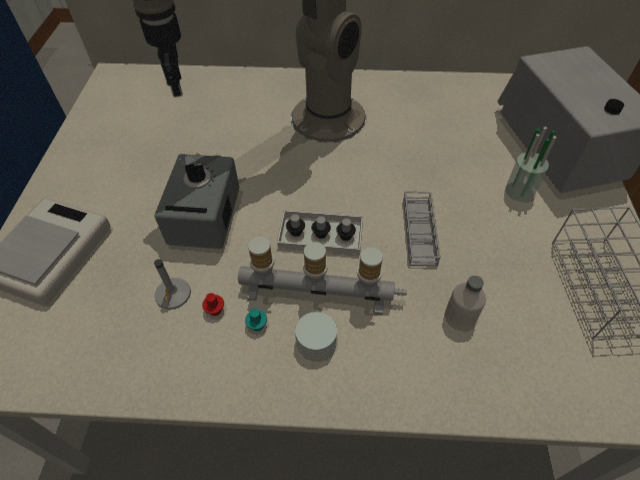

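The end picture shows funnels in all three cups at (261,255), (315,262) and (370,266), and three stoppers in the dish. The dial has turned about 72°, which is 3 clicks, and the arm is clear of everything.

```bash
python3 -c "
from station import bot
print(bot.hand_in())"
```

```text
the job is handed in; nothing more can be done
None
```

The job is handed in: all three funnels are fully home in the cups, the three blanking stoppers are in the dish, the dial is at step 3 and the arm is clear of everything; no verdict came back.

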